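Seat the tea infuser in the pot by its bail

TASK

Get the tea pot ready for the next brew: raise the folded-down wire bail of the infuser basket upright while the basket stands on its plate, lift the basket by the bail and lower it into the tea pot. Turn it gently by the bail, resting lightly on the collar, until its two lugs drop into the collar's slots and its flange lies flush on the collar, then let go. Never force it down, and do not shove the pot or the things around.

Things in the scene. Friction and masses are not known exactly. Their poses are not given: they have to be found in the camera images.
- infuser: The infuser basket: slotted steel cylinder 69 mm across, 72 mm high, open at the top, about 0.35 kg, standing on a plate. Origin: centre of its underside, z up its axis; its centre of mass is about 38 mm up. Half a turn about z makes no difference to its fit. Seated, its origin is 44 mm above the pot's.
- infuser_flange (a point): Centre of the underside of the basket's flange (92 mm across, 4 mm thick, the top edge), 68 mm above the basket's origin, axes as the basket's. Under the flange, on the +y and -y sides, sit two key lugs, 8 mm wide along x, 10 mm high (lower edge rounded, 58 mm above the basket's origin), reaching out to 42.5 mm from the axis.
- bail_pivot (a point): Middle of the bail's pivot line, which runs along the basket's y, 76.5 mm above the basket's origin; axes as the basket's.
- bail (a joint): Angle of the wire bail about its pivot line, rad: 0 = folded down level toward the basket's +x side, 1.57 = upright, 3.14 = folded to the other side. It starts at 0 to 0.3. Stiff enough to stay where it is left (about 0.02 N m of friction).
- bail_grip (a point): Centre of the black grip tube at the crown of the bail, 85 mm from the pivot line. The tube is 10 mm thick, 38 mm long, lies along the basket's y and spins easily on the wire, so it can stay pinched while the bail swings. Site axes turn with the bail: x from pivot line to tube, y along the tube.
- teapot: Steel tea pot without its lid, loose, about 1.1 kg, 138 mm across; spout on +x (tip 115 mm out), black handle on -x (119 mm out), neither higher than the collar. Origin: centre of its underside, z up. Inside it is empty below the collar; the seated basket clears its floor by 40 mm.
- pot_mouth (a point): Centre of the flat top of the metal collar (115 mm across) screwed into the pot, 112 mm above the pot's origin, axes as the pot's. Bore 72 mm, 13 mm deep. Two slots facing each other, 12 mm wide, cut through it out to 44.5 mm from the axis. The collar stops at any angle: the slots stand up to 0.60 rad either way off the pot's y axis, visible from above, not measured. It does not turn.
- drip_plate: White plate, 187 mm across, 29 mm high; the basket stands on its flat middle, 7 mm above the worktop. Origin: centre of its underside.
- pot_lid: Bystander: the pot's loose steel lid, 106 mm across, 38 mm high with its black knob, lying at the right. Origin: centre of its underside.
- mug_4: Bystander: white mug, 74 mm across, 92 mm high, between plate and pot toward the back. Origin: centre of its underside.
- bowl_0: Bystander: white rice bowl, 113 mm across, 64 mm high, at the left. Origin: centre of its underside.

How it is judged (in metres and radians):
On the way, in this order (a step that is already met when the one before it is completed fails the run):
1. the bail is upright while the basket still stands on its plate (value of joint bail between 1.2 and 1.95 rad and angle between infuser's own z axis and vertical below 0.15 rad and distance of infuser from where it was at the start of the episode below 0.03 m and contact force between infuser and drip_plate above 0.3 N), for 0.1 s.
2. the basket hangs clear, carried upright by the tube of its raised bail (height (world z) of infuser above 0.05 m and distance between the grasp point and bail_grip below 0.03 m and value of joint bail between 1.1 and 2.05 rad and contact force between infuser and drip_plate below 0.1 N), for 0.2 s.
At the end, for the whole second after the job is handed in: The basket sits in the pot with both lugs in the slots and its flange flush on the collar (within 2.5 mm and 0.05 rad), released and at rest, the pot standing on the worktop. The bail may lie either way (z of infuser in the frame of teapot between 0.041 and 0.0465 m and horizontal distance between infuser and teapot below 0.006 m and angle between the z axis of infuser and the z axis of teapot, either way round below 0.05 rad and angle between teapot's own z axis and vertical below 0.03 rad and height (world z) of teapot below 0.004 m and linear speed of infuser below 0.02 m/s); the robot touches nothing.
It fails at once if the basket is forced against the pot with more than 25 N (contact force between infuser and teapot above 25 N).
It fails at once if the pot is shoved more than 30 mm or tipped more than 0.15 rad (distance of teapot from where it was at the start of the episode above 0.03 m or angle between teapot's own z axis and vertical above 0.15 rad).
It fails at once if the basket is tipped over (more than 0.6 rad) (angle between infuser's own z axis and vertical above 0.6 rad).
It fails at once if the plate is dragged more than 40 mm (distance of drip_plate from where it was at the start of the episode above 0.04 m).
It fails at once if lid, mug or bowl is moved more than 20 mm (distance of any of pot_lid, mug_4, bowl_0 from where it was at the start of the episode above 0.02 m).
It also fails if it takes over 70 s, if anything falls off the work surface, if the arm or the gripper's body presses on something with over 40 N, if the wrist force passes 120 N, or if a joint passes its speed limit or range.

ROBOT

A 7-joint arm with a two-finger parallel gripper is mounted at the origin on a cart in front of the work surface, level with it; the furniture and walls round the work are solid. World frame = base frame: x ahead of the robot, y to its left, z up, the work surface at z = 0. Lengths are in mm, angles in rad, forces in N, time in s.
With the tool pointing down it reaches from about 425 to 925 mm from the base axis. Payload 6.8 kg.
Tool frame: the origin (TCP) lies at the very end of the fingers, on their centre line; the grasp point (between the pads) lies 19 mm behind it (env.grasp_offset is the distance from the TCP to the grasp point, in mm); z points along the fingers, y is the line along which they close (so a half turn about z gives the same grasp; the last joint's range is limited). The gripper opens to 88 mm and grips with 3 to 60 N. Pads are 20 mm wide; open, the fingers measure 115 mm over their backs; the gripper's body (75 mm by 178 mm) begins 61 mm behind the grasp point.
Start: joints at [1.049, 0.477, 0.022, 1.555, -0.011, 1.109, -0.083], TCP at [271.422, -618.043, 222.664] pointing down, gripper open.
Joint ranges: [-2.96, 2.96], [-0.34, 2.1], [-1.41, 1.46], [0.24, 2.44], [-1.37, 4.51], [0.17, 1.92], [-2.96, 2.96]. Speed limits (rad/s): [2.39, 2.39, 3.14, 3.14, 3.14, 3.14, 3.14].

INTERFACE

Orientations are given as a unit quaternion [w, x, y, z].
In Python, from rig import env gives the robot as it stands.
- The arm moves only by the shell command python3 -m inch 'ROWS' [FORCE]. ROWS is JSON, a list of rows, each an object of numbers: "dx", "dy", "dz": the shift along the tool's x, y, z in m; "twist": the turn about the tool's z in rad; "gripper": the opening, from -1 (shut) to 1 (fully open). In form: [{"dx": .., "dy": .., "dz": .., "twist": .., "gripper": ..}, ...]. A call has 1 to 5 rows; each row is the pose to reach, as a shift and turn from the pose commanded when the call began, along the tool's axes at that moment; what a row does not reach only later rows make up. A row lasts 1/12 s, in which the tool goes at most 41.7 mm and 7.16 degrees, less where a joint would pass 70% of its speed; a pose out of reach is approached as far as the arm can. A call with a gripper value outside its range is refused whole. The fingers move at their own pace and stop on an object; FORCE is the grip in N (left out, the last holds). Time passes only in rows, so rows that repeat a pose let the fingers close. It gives the time, the measured TCP pose, the force, the opening and the grip force at its end, in the units of the state.
- env.observe(): the state, without advancing time (a new reading comes with each control period).
- env.grab_frame(name): name is "scene" or "top" or "wrist"; returns a dict with "frame" (384x512x3 uint8, red, green, blue), "fovy" (degrees; the focal length in pixels is half the picture's height over the tangent of half this angle, whatever the lens; pixels are square), "cx", "cy" (the principal point, pixels), "position" and "orientation" of the camera in the world; the wrist camera has in their place "mount" (4x4, takes a point from camera to tool coordinates, whose origin is the TCP and whose axes are the flange's). Camera axes: x right, y down, z forward; pixel columns grow to the right and rows downward; lengths in mm; the calibration is good to about 2 mm. A picture is of the moment at which its call begins: read the wrist's pose just before it. There is no depth.
- env.hand_in(): hands the job in; it is judged then, once.
The state is a dict: "t": time; "joints": joint angles; "joint_vel": joint speeds; "effort": joint torques, N m; "tcp_pos": TCP position; "orientation": TCP orientation; "ft_force": force on the tool from outside, world axes, zero at the start; "moment": the same for the moment, N m; "width": opening from 0.0 (shut) to 1.0 (fully open); "grip_force": force on a finger pad.
Only numpy, scipy, OpenCV 4.12 (cv2) and the standard library are available. Lean on these libraries where they do the work, as an engineer would, in place of code of your own. Each camera call takes 0.05 s, during which the arm holds its last target. There are 200 camera calls.

## Working session

There is one attempt and no reset: what is moved stays moved. The work goes in short steps, Python scripts to look and compute and a shell command to move; the robot and the scene stay as the last step left them, time stands still between calls to the robot, and variables do not carry over. Pictures are saved under pics/ and viewed, at most 10 in all, crops included, and the job is handed in when it is done.

```bash
mkdir -p pics; ls
cat > h.py <<'E'
import numpy as np, cv2
from scipy.spatial.transform import Rotation as R
from rig import env
def rot(q): return R.from_quat([q[1],q[2],q[3],q[0]]).as_matrix()
def grab(name,fn=None):
    s=env.observe(); f=env.grab_frame(name); im=f["frame"]
    if fn: cv2.imwrite(fn,im[:,:,::-1])
    if name=="wrist":
        M=np.array(f["mount"]); Rt=rot(s["orientation"])
        Rc=Rt@M[:3,:3]; p=Rt@M[:3,3]+np.array(s["tcp_pos"])
    else: Rc=rot(f["orientation"]); p=np.array(f["position"])
    fl=im.shape[0]/2/np.tan(np.radians(f["fovy"])/2)
    return dict(im=im,R=Rc,p=p,f=fl,cx=f["cx"],cy=f["cy"])
def ray(c,u,v):
    d=c["R"]@np.array([(u-c["cx"])/c["f"],(v-c["cy"])/c["f"],1]); return d/np.linalg.norm(d)
def onz(c,u,v,z):
    d=ray(c,u,v); return c["p"]+d*(z-c["p"][2])/d[2]
def proj(c,P):
    q=c["R"].T@(np.array(P)-c["p"]); return q[:2]/q[2]*c["f"]+[c["cx"],c["cy"]]
E
python3 - <<'E'
from h import *
s=env.observe(); print(s, env.grasp_offset)
a=grab("scene","pics/scene.png"); b=grab("top","pics/top.png")
for c in(a,b): print(c["p"],c["R"].round(3).tolist(),c["f"],c["cx"],c["cy"])
E
```

```text
pics
{'t': 0.0, 'joints': array([ 1.04890246,  0.47773944,  0.02235171,  1.55641391, -0.01143917,
        1.10927189, -0.08306168]), 'joint_vel': array([ 6.00971820e-04, -1.92238817e-03,  1.27172593e-03, -2.56667698e-05,
       -3.12788348e-03, -9.41050800e-04,  4.92312318e-04]), 'effort': array([ 6.75882402e-04, -5.82856393e+01,  1.53469048e+00, -2.72611856e+01,
       -5.43676643e-02,  1.70430407e-02,  2.27026480e-04]), 'tcp_pos': array([ 271.14209712, -617.52219486,  221.73848553]), 'orientation': array([-8.10466471e-04,  9.78664825e-01,  2.05461513e-01, -2.63992593e-04]), 'ft_force': array([-0.6052171 , -0.48612729, -0.2426112 ]), 'moment': array([-0.02811232,  0.01555753, -0.03308112]), 'grip_force': 0.0, 'width': 0.9988291483337064} 18.700000000000003
[ 26.02063246 725.96543628 870.31963314] [[-0.82, -0.363, 0.443], [-0.573, 0.541, -0.616], [-0.016, -0.759, -0.651]] 410.20747769608823 249.4535179567845 187.83542168186105
[ 319.24670234   -6.99459626 1347.53772964] [[-0.02, -0.987, 0.158], [-1.0, 0.017, -0.025], [0.022, -0.159, -0.987]] 432.4948068969386 260.4136465006046 190.74803575039314
```

View pics/top.png

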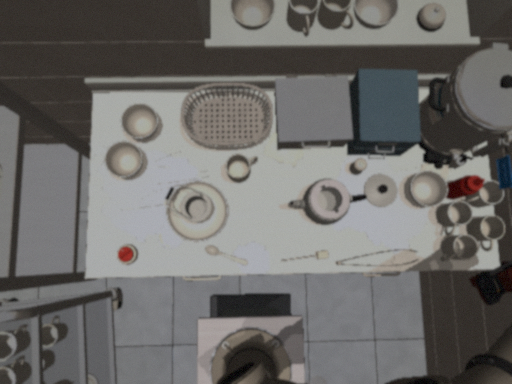

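View pics/scene.png

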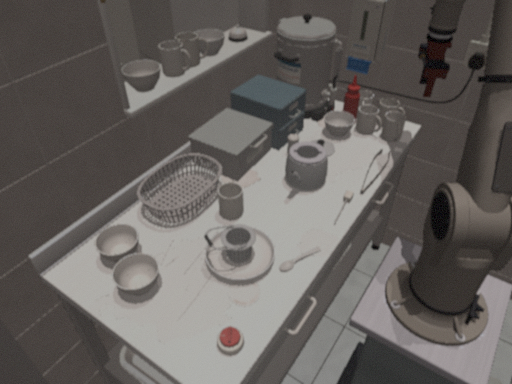

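The top view shows the basket on its plate at about (198,207), with the black bail grip at about (171,194). The pot mouth is at about (328,198), spout left and handle right, and the mug is at (239,167). The scene view agrees.

Run:
```python
from h import *
c=grab("top"); a=grab("scene")
for n,u,v,z in[("basket",198,207,79),("grip",171,194,95),("plate",197,211,20),("pot",328,199,112),("handle",362,197,90),("spout",294,204,100),("mug",238,167,92),("lid",380,190,20),("bowl",126,160,64)]:
    print(n,onz(c,u,v,z).round())
for n,u,v,z in[("basket",239,236,79),("grip",209,238,95),("pot",309,155,112)]: print(n,onz(a,u,v,z).round())
s=env.observe(); print(rot(s["orientation"]).round(3))
# grip triangulation
g=c["im"].astype(int);m=(g.max(2)<60).astype(np.uint8);m[:, :150]=0;m[:,190:]=0;m[:180]=0;m[215:]=0
print(np.argwhere(m).mean(0)[::-1],m.sum())
m2=(a["im"].max(2)<60).astype(np.uint8);m2[:,:195]=0;m2[:,222:]=0;m2[:225]=0;m2[250:]=0
q=np.argwhere(m2).mean(0)[::-1];print(q,m2.sum())
p1=np.argwhere(m).mean(0)[::-1]
d1,d2=ray(c,*p1),ray(a,*q);t=np.linalg.lstsq(np.c_[d1,-d2],a["p"]-c["p"],rcond=None)[0]
print(c["p"]+d1*t[0],a["p"]+d2*t[1])
```

```text
basket [477. 146.  79.]
grip [515. 223.  95.]
plate [472. 156.  20.]
pot [ 490. -233.  112.]
handle [ 497. -338.   90.]
spout [ 479. -135.  100.]
mug [593.  27.  92.]
lid [ 528. -414.   20.]
bowl [626. 365.  64.]
basket [477. 151.  79.]
grip [527. 211.  95.]
pot [ 478. -223.  112.]
[[ 0.916  0.402 -0.001]
 [ 0.402 -0.916  0.001]
 [-0.    -0.001 -1.   ]]
[178.54545455 198.45454545] 22
[208.33333333 240.66666667] 3
[502.92139945 202.43785178  84.7449679 ] [525.53845789 216.09735816  90.30005614]
```

```bash
python3 -m inch '[{"dx":0.024,"dy":-0.029,"dz":-0.01},{"dx":0.048,"dy":-0.058,"dz":-0.02},{"dx":0.072,"dy":-0.088,"dz":-0.03},{"dx":0.096,"dy":-0.117,"dz":-0.04},{"dx":0.12,"dy":-0.147,"dz":-0.05}]'
python3 -m inch '[{"dx":0.024,"dy":-0.029,"dz":-0.01},{"dx":0.048,"dy":-0.058,"dz":-0.02},{"dx":0.072,"dy":-0.088,"dz":-0.03},{"dx":0.096,"dy":-0.117,"dz":-0.04},{"dx":0.12,"dy":-0.147,"dz":-0.05}]'
python3 -m inch '[{"dx":0.024,"dy":-0.029},{"dx":0.048,"dy":-0.058},{"dx":0.072,"dy":-0.088},{"dx":0.096,"dy":-0.117},{"dx":0.12,"dy":-0.147}]'
python3 -m inch '[{"dx":0.024,"dy":-0.029,"twist":0.12},{"dx":0.048,"dy":-0.058,"twist":0.24},{"dx":0.072,"dy":-0.088,"twist":0.36},{"dx":0.096,"dy":-0.117,"twist":0.48},{"dx":0.115,"dy":-0.147,"twist":0.6}]'
python3 -m inch '[{"twist":0.12},{"twist":0.24},{"twist":0.34},{"twist":0.34},{"twist":0.34}]'
python3 - <<'E'
from h import *
c=grab("wrist","pics/w1.png"); s=env.observe(); print(s["joints"].round(2),s["ft_force"]); print(rot(s["orientation"]).round(3)); print(c["p"],c["R"].round(3),c["f"],c["cx"],c["cy"]); print(proj(c,[477,148,80]))
E
```

```text
[ 1.05  0.48  0.02  1.56 -0.01  1.11 -0.08] [-0.74204841  0.38801832  0.12276397]
[[ 0.916  0.402 -0.   ]
 [ 0.402 -0.916  0.001]
 [-0.    -0.001 -1.   ]]
[ 347.01549627 -583.43357619  383.68592409] [[ 0.401 -0.873 -0.278]
 [-0.916 -0.383 -0.121]
 [-0.001  0.303 -0.953]] 316.078099964149 257.42149875734685 190.86704559730768
[-926.73280745 -739.57394884]validation failed for argument at $[0]...
validation failed for argument at $[0]...
validation failed for argument at $[0]...
validation failed for argument at $[0]...
validation failed for argument at $[0]...
```

View pics/w1.png

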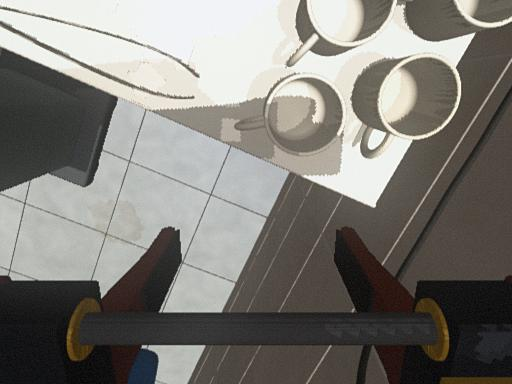

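The robot hasn't moved: this picture shows the mugs at the right edge of the table and the open gripper. The rows need all five keys.

```bash
python3 -m inch '[{"dx":0.024,"dy":-0.029,"dz":-0.01,"twist":0,"gripper":1},{"dx":0.048,"dy":-0.058,"dz":-0.02,"twist":0,"gripper":1},{"dx":0.072,"dy":-0.088,"dz":-0.03,"twist":0,"gripper":1},{"dx":0.096,"dy":-0.117,"dz":-0.04,"twist":0,"gripper":1},{"dx":0.12,"dy":-0.147,"dz":-0.05,"twist":0,"gripper":1}]'
python3 -m inch '[{"dx":0.024,"dy":-0.029,"dz":-0.01,"twist":0,"gripper":1},{"dx":0.048,"dy":-0.058,"dz":-0.02,"twist":0,"gripper":1},{"dx":0.072,"dy":-0.088,"dz":-0.03,"twist":0,"gripper":1},{"dx":0.096,"dy":-0.117,"dz":-0.04,"twist":0,"gripper":1},{"dx":0.12,"dy":-0.147,"dz":-0.05,"twist":0,"gripper":1}]'
python3 -m inch '[{"dx":0.024,"dy":-0.029,"dz":0,"twist":0,"gripper":1},{"dx":0.048,"dy":-0.058,"dz":0,"twist":0,"gripper":1},{"dx":0.072,"dy":-0.088,"dz":0,"twist":0,"gripper":1},{"dx":0.096,"dy":-0.117,"dz":0,"twist":0,"gripper":1},{"dx":0.12,"dy":-0.147,"dz":0,"twist":0,"gripper":1}]'
python3 - <<'E'
from h import *
c=grab("wrist","pics/w1.png"); s=env.observe(); print(s["t"],s["tcp_pos"],s["joints"].round(2),s["ft_force"]); print(rot(s["orientation"]).round(3))
E
```

```text
t: 0.67
tcp_pos: [322.4, -433.5, 273.0]
orientation: [0.0, 0.979, 0.205, -0.0]
ft_force: [1.1, -0.6, -0.5]
width: 1.0
grip_force: 0.0
t: 1.08
tcp_pos: [373.0, -250.6, 323.3]
orientation: [0.0, 0.979, 0.205, 0.0]
ft_force: [0.5, -1.3, -0.4]
width: 1.0
grip_force: 0.0
t: 1.5
tcp_pos: [423.7, -67.8, 322.9]
orientation: [0.0, 0.979, 0.205, 0.0]
ft_force: [1.2, 0.3, -0.1]
width: 0.999
grip_force: 0.0
1.55 [425.55769935 -59.85911996 323.28226215] [ 0.43 -0.01 -0.43  1.94 -0.01  1.2  -1.14] [1.28091203 5.03650616 0.40271546]
[[ 0.912  0.41   0.002]
 [ 0.41  -0.912  0.003]
 [ 0.003 -0.001 -1.   ]]
```

```bash
python3 -m inch '[{"dx":0.022,"dy":-0.029,"dz":0,"twist":0.12,"gripper":0},{"dx":0.044,"dy":-0.058,"dz":0,"twist":0.24,"gripper":0},{"dx":0.066,"dy":-0.087,"dz":0,"twist":0.36,"gripper":0},{"dx":0.088,"dy":-0.116,"dz":0,"twist":0.48,"gripper":0},{"dx":0.11,"dy":-0.145,"dz":0,"twist":0.6,"gripper":0}]'
python3 -m inch '[{"dx":0,"dy":0,"dz":0,"twist":0.12,"gripper":0},{"dx":0,"dy":0,"dz":0,"twist":0.24,"gripper":0},{"dx":0,"dy":0,"dz":0,"twist":0.34,"gripper":0},{"dx":0,"dy":0,"dz":0,"twist":0.34,"gripper":0},{"dx":0,"dy":0,"dz":0,"twist":0.34,"gripper":0}]'
python3 - <<'E'
from h import *
c=grab("wrist","pics/w2.png"); s=env.observe(); print(s["t"],s["tcp_pos"],s["joints"].round(2),s["ft_force"]); print(rot(s["orientation"]).round(3))
print(proj(c,[477,148,80]),c["p"])
np.savez("w2.npz",**c)
E
```

```text
t: 1.97
tcp_pos: [463.1, 93.6, 322.8]
orientation: [0.0, 0.999, -0.052, 0.0]
ft_force: [1.1, -0.3, -0.3]
width: 0.665
grip_force: 0.0
t: 2.38
tcp_pos: [462.9, 92.2, 322.6]
orientation: [0.0, 0.976, -0.216, 0.0]
ft_force: [0.1, 0.2, -0.6]
width: 0.502
grip_force: 0.0
2.4333 [462.92197539  92.18518851 322.63929862] [ 0.2   0.09 -0.56  1.86  0.05  1.21 -2.38] [-0.17991814  0.36062452  0.18087978]
[[ 0.906 -0.422 -0.   ]
 [-0.422 -0.906 -0.   ]
 [ 0.     0.    -1.   ]]
[214.39187176 165.47022547] [537.84927339  57.62091551 484.28813364]
```

View pics/w2.png

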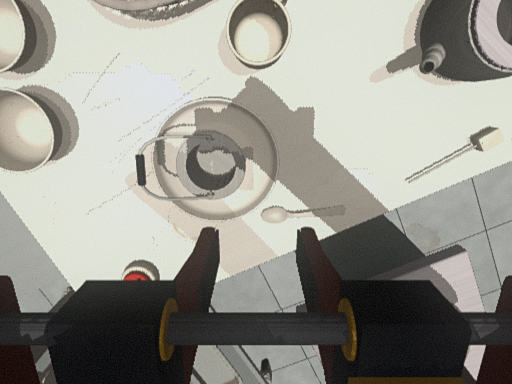

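The wrist view shows the basket flange centred at about (211,163), the grip tube at (141,170) and the bail wires running left to it. The gripper's line is at about 28° to the tube's normal.

Run:
```python
from h import *
c=dict(np.load("w2.npz"))
g=c["im"]
m=(g.max(2)<60).astype(np.uint8); m[:,:125]=0;m[:,160:]=0;m[:145]=0;m[195:]=0
n,l,st,ce=cv2.connectedComponentsWithStats(m); k=1+st[1:,4].argmax(); print(st[k],ce[k])
r=cv2.minAreaRect(np.argwhere(l==k)[:,::-1].astype(np.float32)); bx=cv2.boxPoints(r); print(bx.round(1))
B=onz(c,211,163,79); print("flange",B, onz(c,176,163,79),onz(c,247,163,79))
for z in (83.5,90,95,100,105): 
    G=onz(c,*ce[k],z); d=G-B; print(z,G.round(1),np.hypot(*d[:2]),np.degrees(np.arctan2(d[1],d[0])))
P=np.array([onz(c,*b,90) for b in bx]); e=[P[(i+1)%4]-P[i] for i in range(4)]
for x in e: print(np.linalg.norm(x),np.degrees(np.arctan2(x[1],x[0])))
cv2.imwrite("pics/crop.png",cv2.resize(g[80:240,110:310,::-1],None,fx=3.5,fy=3.5,interpolation=cv2.INTER_CUBIC))
```

```text
[143 164   1   2   2] [143.  164.5]
[[143. 165.]
 [143. 165.]
 [143. 164.]
 [143. 164.]]
flange [481.66658444 150.72166432  79.        ] [501.05053212 192.21038531  79.        ] [461.72691063 108.04348663  79.        ]
83.5 [517.8 230.4  83.5] 87.52854223100772 65.59966340691922
90 [518.2 227.6  90. ] 85.12277760175222 64.62123889966892
95 [518.4 225.5  95. ] 83.28994191102322 63.83031665328817
100 [518.6 223.3 100. ] 81.47368988783946 63.00396774958544
105 [518.9 221.2 105. ] 79.67515564987622 62.14012540039794
0.0 0.0
1.3106586457520688 -31.28306272903073
0.0 0.0
1.3106586457520688 148.71693727096928
```

View pics/crop.png

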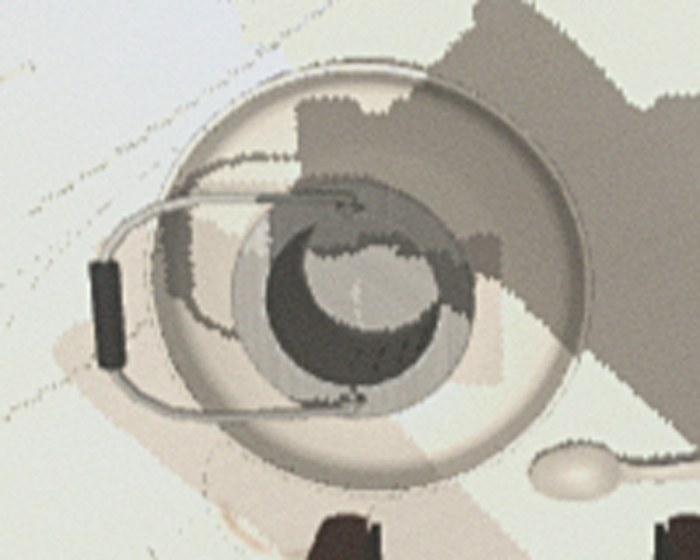

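The crop shows the tube from (104,262) to (112,368), the flange circle centred at (353,297), and the pivots at about (355,205) and (355,400) in crop pixels.

Run:
```python
from h import *
c=dict(np.load("w2.npz")); k=lambda u,v:(110+u/3.5,80+v/3.5)
C=onz(c,*k(353.5,297),79); P=[onz(c,*k(355,v),83.5) for v in(205,400)]; M=(P[0]+P[1])/2
a=lambda d:np.degrees(np.arctan2(d[1],d[0]))
print("flange",C,"pivotmid",M,np.linalg.norm(P[0]-P[1]),a(P[0]-P[1]))
for z in(84,90,96,102,108):
    G=onz(c,*k(108,315),z);e=onz(c,*k(104,262),z)-onz(c,*k(112,368),z);d=G-C
    print(z,G.round(1),"len",np.linalg.norm(e),"tube",a(e),"r",np.hypot(*d[:2]),"rexp",(85**2-(z-83.5)**2)**.5,"dir",a(d))
s=env.observe();Rt=rot(s["orientation"]);print(s["tcp_pos"],"toolx",a(Rt[:,0]))
```

```text
flange [479.46214438 151.87312766  79.        ] pivotmid [477.12663041 151.75759424  83.5       ] 74.19881191016913 -27.556344253565282
84 [512.7 236.6  84. ] len 40.53181486949019 tube -27.216778394176924 r 90.994281250914 rexp 84.99852939904314 dir 68.54687581799762
90 [513.1 233.9  90. ] len 39.9242752779399 tube -27.216778394176945 r 88.64554810190488 rexp 84.75110618747108 dir 67.6863963816132
96 [513.5 231.2  96. ] len 39.316735686389535 tube -27.216778394176963 r 86.31789399097734 rexp 84.07585860400118 dir 66.77929552668405
102 [513.9 228.5 102. ] len 38.709196094839236 tube -27.21677839417698 r 84.01307097483006 rexp 82.962340854149 dir 65.8221726381036
108 [514.2 225.8 108. ] len 38.101656503288964 tube -27.216778394176885 r 81.73301054677863 rexp 81.39256722821808 dir 64.81135369582442
[462.92197539  92.18518851 322.63929862] toolx -24.98728431384159
```

```bash
python3 -m inch '[{"dx":-0.002,"dy":-0.036,"dz":0.015,"twist":0.02,"gripper":-0.1},{"dx":-0.004,"dy":-0.072,"dz":0.03,"twist":0.04,"gripper":-0.1},{"dx":-0.007,"dy":-0.107,"dz":0.045,"twist":0.04,"gripper":-0.1},{"dx":-0.009,"dy":-0.142,"dz":0.06,"twist":0.04,"gripper":-0.1},{"dx":-0.009,"dy":-0.142,"dz":0.09,"twist":0.04,"gripper":-0.1}]'
python3 -m inch '[{"dx":0,"dy":0,"dz":0.035,"twist":0,"gripper":-0.1},{"dx":0,"dy":0,"dz":0.07,"twist":0,"gripper":-0.1},{"dx":0,"dy":0,"dz":0.095,"twist":0,"gripper":-0.1},{"dx":0,"dy":0,"dz":0.1,"twist":0,"gripper":-0.1},{"dx":0,"dy":0,"dz":0.1,"twist":0,"gripper":-0.1}]'
python3 - <<'E'
from h import *
c=grab("wrist","pics/w3.png"); s=env.observe(); print(s["t"],s["tcp_pos"],s["joints"].round(2),s["ft_force"]); print(rot(s["orientation"]).round(3))
print(proj(c,[515,225,107]),proj(c,s["tcp_pos"]))
np.savez("w3.npz",**c)
E
```

```text
t: 2.85
tcp_pos: [517.3, 232.8, 234.5]
orientation: [-0.004, 0.972, -0.233, 0.002]
ft_force: [0.2, 0.7, 0.3]
width: 0.449
grip_force: 0.0
t: 3.27
tcp_pos: [514.3, 223.9, 131.2]
orientation: [0.001, 0.972, -0.237, -0.001]
ft_force: [0.1, 0.4, -0.1]
width: 0.449
grip_force: 0.0
3.3167 [515.42678823 224.75519162 133.03538966] [-0.07  0.46 -0.57  1.88  0.31  0.89 -2.85] [ 0.28455783 -0.68637358  0.58802624]
[[ 0.888 -0.46  -0.   ]
 [-0.46  -0.888 -0.   ]
 [-0.     0.    -1.   ]]
[255.73420345 225.63599153] [255.66876562 243.8599361 ]
```

View pics/w3.png

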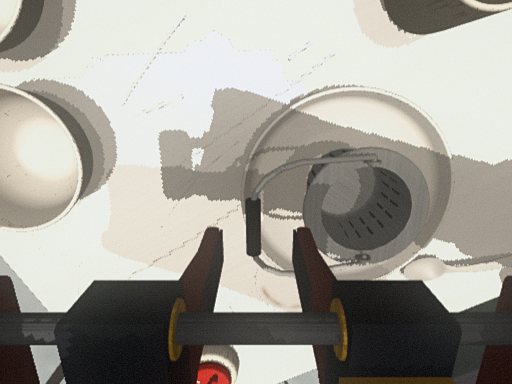

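The tube sits between the fingers at (253,226), close to the predicted (256,226).

```bash
python3 - <<'E'
from h import *
a=dict(np.load("w2.npz"));c=dict(np.load("w3.npz"))
d1,d2=ray(c,253.5,226),ray(a,140.9,170);t=np.linalg.lstsq(np.c_[d1,-d2],a["p"]-c["p"],rcond=None)[0]
print(c["p"]+d1*t[0],a["p"]+d2*t[1])
E
python3 -m inch '[{"dx":0,"dy":0,"dz":0.015,"twist":0,"gripper":-0.1},{"dx":0,"dy":0,"dz":0.03,"twist":0,"gripper":-0.1},{"dx":0,"dy":0,"dz":0.045,"twist":0,"gripper":-0.1},{"dx":0,"dy":0,"dz":0.045,"twist":0,"gripper":-0.1},{"dx":0,"dy":0,"dz":0.045,"twist":0,"gripper":-0.1}]'
python3 -c "
from h import *;print(env.observe()['joints'].round(2))"
```

```text
[514.29548439 227.00985597 104.09257273] [513.99344163 227.43887311 104.30326611]
t: 3.73
tcp_pos: [516.1, 225.1, 89.2]
orientation: [-0.0, 0.971, -0.237, 0.001]
ft_force: [0.5, -0.2, 0.0]
width: 0.449
grip_force: 0.0
[-0.11  0.51 -0.53  1.91  0.35  0.81 -2.88]
```

```bash
python3 -m inch '[{"dx":-0.002,"dy":-0.001,"dz":0.003,"twist":0,"gripper":-0.3},{"dx":-0.002,"dy":-0.001,"dz":0.003,"twist":0,"gripper":-1},{"dx":-0.002,"dy":-0.001,"dz":0.003,"twist":0,"gripper":-1},{"dx":-0.002,"dy":-0.001,"dz":0.003,"twist":0,"gripper":-1},{"dx":-0.002,"dy":-0.001,"dz":0.003,"twist":0,"gripper":-1}]' 20
python3 -m inch '[{"dx":0,"dy":0,"dz":0,"twist":0,"gripper":-1},{"dx":0,"dy":0,"dz":0,"twist":0,"gripper":-1}]'
python3 - <<'E'
from h import *
s=env.observe();p=np.array(s["tcp_pos"]);print(s["joints"].round(2),s["width"]*88)
Rt=rot(s["orientation"]);print(p)
M=np.array([478.5,151.5,83.5]); g=p+[0,0,18.7]
u=-Rt[:,1]; r=(g-M)@u; h=g[2]-83.5; L=Rt[:,0]@(g-M)
th=np.arctan2(h,r);print("r",r,"h",h,"rad",np.hypot(r,h),"th",th,"lateral",L)
R0=np.hypot(r,h)
for a in np.linspace(th,1.57,11): print(round(a,2),"dy %.4f dz %.4f"%((r-85*np.cos(a)-(r-85*np.cos(th)))/1000,-(85*np.sin(a)-85*np.sin(th))/1000))
E
```

```text
t: 4.15
tcp_pos: [514.2, 226.7, 85.1]
orientation: [-0.0, 0.971, -0.237, 0.0]
ft_force: [1.3, 0.7, 0.7]
width: 0.107
grip_force: 7.5
t: 4.32
tcp_pos: [514.4, 226.9, 85.0]
orientation: [-0.0, 0.971, -0.237, 0.0]
ft_force: [0.8, 0.9, -0.4]
width: 0.104
grip_force: 20.0
[-0.11  0.52 -0.53  1.92  0.36  0.8  -2.89] 9.17589371079795
[514.41759604 226.87678911  84.95444442]
r 83.46499230759852 h 20.15444441593698 rad 85.86388397121675 th 0.23693618477992645 lateral -2.8580973289241762
0.24 dy 0.0000 dz -0.0000
0.37 dy 0.0034 dz -0.0108
0.5 dy 0.0082 dz -0.0211
0.64 dy 0.0143 dz -0.0306
0.77 dy 0.0216 dz -0.0392
0.9 dy 0.0300 dz -0.0468
1.04 dy 0.0394 dz -0.0532
1.17 dy 0.0495 dz -0.0583
1.3 dy 0.0602 dz -0.0620
1.44 dy 0.0713 dz -0.0643
1.57 dy 0.0826 dz -0.0650
```

```bash
python3 -m inch '[{"dx":0,"dy":0.0034,"dz":-0.0108,"twist":0,"gripper":-1},{"dx":0,"dy":0.0082,"dz":-0.0211,"twist":0,"gripper":-1},{"dx":0,"dy":0.0143,"dz":-0.0306,"twist":0,"gripper":-1},{"dx":0,"dy":0.0216,"dz":-0.0392,"twist":0,"gripper":-1},{"dx":0,"dy":0.03,"dz":-0.0468,"twist":0,"gripper":-1}]'
python3 -m inch '[{"dx":0,"dy":0.0094,"dz":-0.0062,"twist":0,"gripper":-1},{"dx":0,"dy":0.0195,"dz":-0.0112,"twist":0,"gripper":-1},{"dx":0,"dy":0.0302,"dz":-0.0147,"twist":0,"gripper":-1},{"dx":0,"dy":0.0413,"dz":-0.0170,"twist":0,"gripper":-1},{"dx":0,"dy":0.0500,"dz":-0.0172,"twist":0,"gripper":-1}]'
python3 -m inch '[{"dx":0,"dy":0,"dz":0,"twist":0,"gripper":-1},{"dx":0,"dy":0,"dz":0,"twist":0,"gripper":-1}]'
python3 - <<'E'
from h import *
c=grab("wrist","pics/w4.png"); s=env.observe(); print(s["tcp_pos"],s["joints"].round(2)); np.savez("w4.npz",**c)
c=grab("scene"); np.savez("s4.npz",**c); cv2.imwrite("pics/s4.png",cv2.resize(c["im"][170:290,160:320,::-1],None,fx=4,fy=4))
E
```

```text
t: 4.73
tcp_pos: [499.4, 198.7, 132.4]
orientation: [0.001, 0.971, -0.237, -0.0]
ft_force: [-0.2, -0.7, -1.9]
width: 0.105
grip_force: 20.0
t: 5.15
tcp_pos: [476.5, 154.3, 149.0]
orientation: [0.0, 0.971, -0.238, 0.0]
ft_force: [0.0, 0.1, -1.6]
width: 0.106
grip_force: 20.0
t: 5.32
tcp_pos: [476.7, 155.0, 148.5]
orientation: [0.0, 0.971, -0.238, -0.0]
ft_force: [0.3, 0.3, -3.9]
width: 0.107
grip_force: 20.0
[476.84380087 155.54583256 148.38632697] [ 0.05  0.34 -0.58  2.01  0.25  0.86 -2.72]
```

View pics/w4.png

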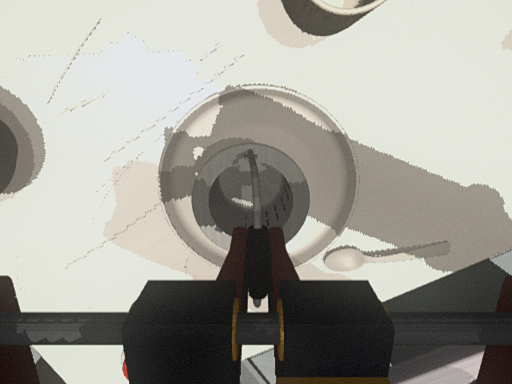

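The bail is upright and pinched between the fingers, and the basket is still centred on the plate at about (250,195). The vertical force is near the basket's weight, so I'll ease down 2 mm to make sure it stands on the plate.

```bash
python3 -m inch '[{"dx":0,"dy":0,"dz":0.002,"twist":0,"gripper":-1},{"dx":0,"dy":0,"dz":0.002,"twist":0,"gripper":-1},{"dx":0,"dy":0,"dz":0.002,"twist":0,"gripper":-1},{"dx":0,"dy":0,"dz":0.002,"twist":0,"gripper":-1}]'
python3 -m inch '[{"dx":0,"dy":0,"dz":0.002,"twist":0,"gripper":-1},{"dx":0,"dy":0,"dz":0.002,"twist":0,"gripper":-1}]'
```

```text
t: 5.75
tcp_pos: [477.6, 156.8, 147.3]
orientation: [-0.001, 0.972, -0.237, 0.001]
ft_force: [-1.7, 1.6, 6.1]
width: 0.108
grip_force: 20.0
t: 5.92
tcp_pos: [478.7, 157.9, 146.6]
orientation: [-0.002, 0.972, -0.237, 0.002]
ft_force: [-3.0, 1.7, 13.3]
width: 0.107
grip_force: 20.0
```

```bash
python3 -m inch '[{"dx":0,"dy":0,"dz":-0.006,"twist":0,"gripper":-1},{"dx":0,"dy":0,"dz":-0.012,"twist":0,"gripper":-1},{"dx":0,"dy":0,"dz":-0.022,"twist":0,"gripper":-1},{"dx":0,"dy":0,"dz":-0.036,"twist":0,"gripper":-1},{"dx":0,"dy":0,"dz":-0.05,"twist":0,"gripper":-1}]'
python3 -m inch '[{"dx":0,"dy":0,"dz":-0.02,"twist":0,"gripper":-1},{"dx":0,"dy":0,"dz":-0.045,"twist":0,"gripper":-1},{"dx":0,"dy":0,"dz":-0.07,"twist":0,"gripper":-1},{"dx":0,"dy":0,"dz":-0.095,"twist":0,"gripper":-1},{"dx":0,"dy":0,"dz":-0.12,"twist":0,"gripper":-1}]'
python3 -m inch '[{"dx":0,"dy":0,"dz":0,"twist":0,"gripper":-1},{"dx":0,"dy":0,"dz":0,"twist":0,"gripper":-1},{"dx":0,"dy":0,"dz":0,"twist":0,"gripper":-1}]'
python3 -c "
from h import *;s=env.observe();print(s['joints'].round(2));print(rot(s['orientation']).round(3))"
```

```text
t: 6.33
tcp_pos: [476.4, 155.1, 194.9]
orientation: [0.001, 0.971, -0.237, -0.001]
ft_force: [0.0, -0.7, -4.2]
width: 0.106
grip_force: 20.0
t: 6.75
tcp_pos: [476.3, 155.2, 315.9]
orientation: [0.0, 0.971, -0.237, -0.0]
ft_force: [0.2, 0.3, -5.0]
width: 0.106
grip_force: 20.0
t: 7.0
tcp_pos: [476.2, 155.0, 313.4]
orientation: [0.001, 0.971, -0.237, -0.001]
ft_force: [-0.6, -0.3, -5.5]
width: 0.108
grip_force: 20.0
[ 0.12  0.16 -0.62  1.81  0.1   1.2  -2.58]
[[ 0.887 -0.461 -0.002]
 [-0.461 -0.887 -0.001]
 [-0.001  0.002 -1.   ]]
```

```bash
python3 -m inch '[{"dx":0.003,"dy":0.008,"dz":0,"twist":0,"gripper":-1},{"dx":0.008,"dy":0.024,"dz":0,"twist":0,"gripper":-1},{"dx":0.015,"dy":0.048,"dz":0,"twist":0,"gripper":-1},{"dx":0.023,"dy":0.073,"dz":0,"twist":0,"gripper":-1},{"dx":0.031,"dy":0.098,"dz":0,"twist":0,"gripper":-1}]'
python3 -m inch '[{"dx":0.008,"dy":0.025,"dz":0,"twist":0,"gripper":-1},{"dx":0.016,"dy":0.05,"dz":0,"twist":0,"gripper":-1},{"dx":0.024,"dy":0.075,"dz":0,"twist":0,"gripper":-1},{"dx":0.032,"dy":0.1,"dz":0,"twist":0,"gripper":-1},{"dx":0.04,"dy":0.125,"dz":0,"twist":0,"gripper":-1}]'
python3 -m inch '[{"dx":0.008,"dy":0.025,"dz":0,"twist":-0.1,"gripper":-1},{"dx":0.016,"dy":0.05,"dz":0,"twist":-0.2,"gripper":-1},{"dx":0.024,"dy":0.075,"dz":0,"twist":-0.3,"gripper":-1},{"dx":0.032,"dy":0.1,"dz":0,"twist":-0.4,"gripper":-1},{"dx":0.04,"dy":0.125,"dz":0,"twist":-0.5,"gripper":-1}]'
python3 -m inch '[{"dx":0,"dy":0.015,"dz":0,"twist":0,"gripper":-1},{"dx":0,"dy":0.025,"dz":0,"twist":0,"gripper":-1},{"dx":0,"dy":0.03,"dz":0,"twist":0,"gripper":-1},{"dx":0,"dy":0.03,"dz":0,"twist":0,"gripper":-1},{"dx":0,"dy":0.03,"dz":0,"twist":0,"gripper":-1}]'
python3 - <<'E'
from h import *
c=grab("wrist","pics/w5.png"); s=env.observe(); print(s["t"],s["tcp_pos"],s["joints"].round(2)); np.savez("w5.npz",**c)
print(rot(s["orientation"]).round(3),proj(c,[485,-228,112]))
E
```

```text
t: 7.42
tcp_pos: [458.0, 52.8, 313.1]
orientation: [0.001, 0.972, -0.237, -0.001]
ft_force: [1.2, 1.0, -5.2]
width: 0.113
grip_force: 20.0
t: 7.83
tcp_pos: [435.5, -76.9, 313.2]
orientation: [0.0, 0.971, -0.238, -0.001]
ft_force: [1.0, -0.4, -4.2]
width: 0.105
grip_force: 20.0
t: 8.25
tcp_pos: [413.2, -205.8, 313.2]
orientation: [-0.0, 1.0, 0.013, -0.002]
ft_force: [0.2, 0.1, -3.6]
width: 0.105
grip_force: 20.0
t: 8.67
tcp_pos: [415.7, -233.4, 314.2]
orientation: [-0.0, 1.0, 0.011, -0.0]
ft_force: [0.9, -0.1, -4.1]
width: 0.106
grip_force: 20.0
8.7167 [ 415.84057924 -232.98459661  314.40822   ] [ 0.62  0.08 -0.26  1.88  0.02  1.19 -1.19]
[[ 1.     0.022 -0.001]
 [ 0.022 -1.     0.001]
 [-0.001 -0.001 -1.   ]] [254.65654911 102.98505803]
```

View pics/w5.png

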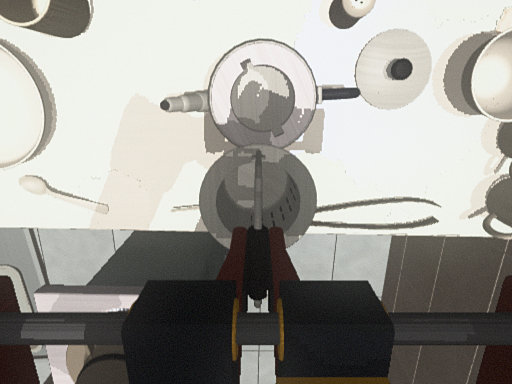

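The view shows the collar's slots at about (246,65) and (279,131), with the mouth centre near (263,98). The basket hangs in front. I'll rectify the collar plane to measure it.

Run:
```python
from h import *
c=dict(np.load("w5.npz"))
C=onz(c,263,98,112); S=[onz(c,*p,112) for p in((246,65),(279,131))]
d=S[0]-S[1]; print("centre",C,(S[0]+S[1])/2,np.linalg.norm(d),np.degrees(np.arctan2(d[1],d[0])))
# rectified: cols -> -y, rows -> -x, 4px/mm
O=np.round(C[:2]); W=560
src=np.array([proj(c,[O[0]+a,O[1]+b,112]) for a,b in((70,70),(70,-70),(-70,-70),(-70,70))],np.float32)
H=cv2.getPerspectiveTransform(src,np.array([[0,0],[W,0],[W,W],[0,W]],np.float32))
r=cv2.warpPerspective(c["im"],H,(W,W),flags=cv2.INTER_CUBIC); print(O)
cv2.imwrite("pics/rect.png",r[:,:,::-1])
```

```text
centre [ 490.49925414 -237.11828771  112.        ] [ 489.43599067 -237.14737599  112.        ] 79.12195040126161 28.92656750420448
[ 490. -237.]
```

View pics/rect.png

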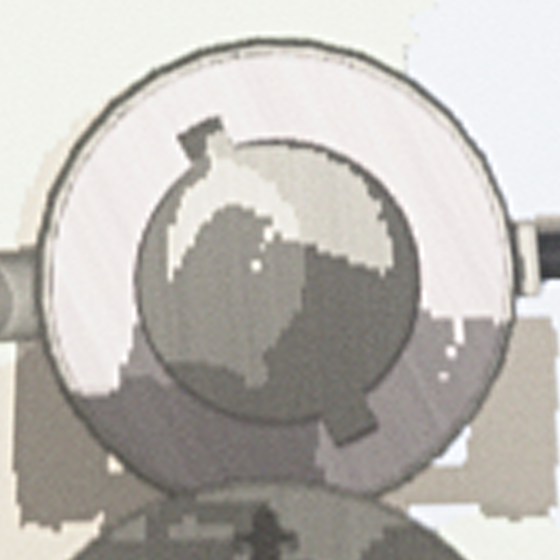

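The rectified collar (4 px/mm) has its bore centred at (277,282) and is 71 mm across. The slots point along (197,127)–(355,438), which is +27° in the world. Next I'll measure where the flange hangs relative to the tool.

```bash
cat > fl.py <<'E'
from h import *
from scipy.optimize import least_squares
def flange(c,O,z,tx,rad=46.0,r0=40,r1=53,span=75):
    g=cv2.GaussianBlur(cv2.cvtColor(c["im"],cv2.COLOR_RGB2GRAY),(3,3),0).astype(np.float32)
    pts=[]
    for a in np.radians(np.arange(-span,span+1,3)):
        rs=np.arange(r0,r1,.5); P=np.array([proj(c,[O[0]+r*np.cos(a+tx),O[1]+r*np.sin(a+tx),z]) for r in rs],np.float32)
        v=cv2.remap(g,P[:,0:1],P[:,1:2],cv2.INTER_LINEAR)[:,0]; d=np.abs(np.gradient(v)); k=d.argmax()
        if d[k]>4: pts.append([O[0]+rs[k]*np.cos(a+tx),O[1]+rs[k]*np.sin(a+tx)])
    pts=np.array(pts)
    f=lambda q:np.hypot(pts[:,0]-q[0],pts[:,1]-q[1])-rad
    s=least_squares(f,O[:2],loss="soft_l1",f_scale=.7); e=np.abs(f(s.x)); return s.x,len(pts),(e<1.5).sum()
E
python3 - <<'E'
from fl import *
c=dict(np.load("w5.npz")); T=np.array([415.84,-232.98,314.4])
for z in(243.6,241.6,239.6):
    x,n,k=flange(c,T,z,.022); print(z,x-T[:2],n,k)
# bore of the pot, and collar outside
x=flange(c,np.array([489.5,-236.4,0]),112,np.pi*0,rad=36,r0=31,r1=40.5,span=178); print("bore",x)
x=flange(c,np.array([489.5,-236.4,0]),112,0,rad=57.5,r0=53,r1=62,span=120); print("collar",x)
E
```

```text
243.6 [-0.9397884   0.06362655] 51 37
241.6 [-1.06601906  0.10886307] 51 39
239.6 [-1.21593278  0.10017703] 51 39
bore (array([ 489.48897588, -236.20282762]), 98, np.int64(91))
collar (array([ 493.80398831, -236.24017634]), 81, np.int64(52))
```

```bash
python3 -m inch '[{"dx":0.012,"dy":0.001,"dz":0,"twist":-0.1,"gripper":-1},{"dx":0.03,"dy":0.002,"dz":0,"twist":-0.2,"gripper":-1},{"dx":0.05,"dy":0.003,"dz":0,"twist":-0.3,"gripper":-1},{"dx":0.066,"dy":0.004,"dz":0,"twist":-0.4,"gripper":-1},{"dx":0.0744,"dy":0.0044,"dz":0,"twist":-0.449,"gripper":-1}]'
python3 -m inch '[{"dx":0,"dy":0,"dz":0.015,"twist":0,"gripper":-1},{"dx":0,"dy":0,"dz":0.03,"twist":0,"gripper":-1},{"dx":0,"dy":0,"dz":0.04,"twist":0,"gripper":-1},{"dx":0,"dy":0,"dz":0.045,"twist":0,"gripper":-1},{"dx":0,"dy":0,"dz":0.045,"twist":0,"gripper":-1}]'
python3 - <<'E'
from fl import *
s=env.observe();c=grab("wrist");np.savez("w6.npz",**c);cv2.imwrite("pics/w6.png",c["im"][:,:,::-1])
T=s["tcp_pos"];Rt=rot(s["orientation"]);tx=np.arctan2(Rt[1,0],Rt[0,0]);print(T,tx,s["ft_force"],s["joints"].round(2))
x,n,k=flange(c,T,T[2]-71.8,tx);d=x-T[:2];print("basket",x,"tool off",d@Rt[:2,0],d@Rt[:2,1],n,k)
E
```

```text
t: 9.13
tcp_pos: [492.4, -235.2, 314.6]
orientation: [-0.0, 0.972, 0.237, 0.001]
ft_force: [1.0, -0.1, -3.7]
width: 0.108
grip_force: 20.0
t: 9.55
tcp_pos: [489.4, -236.0, 268.5]
orientation: [-0.001, 0.972, 0.233, -0.001]
ft_force: [-0.5, 0.5, -3.4]
width: 0.107
grip_force: 20.0
[ 489.41233121 -236.03181913  268.52322703] 0.4709763628708485 [-0.48675257  0.53420879 -3.35409604] [ 0.59  0.24 -0.31  1.8   0.08  1.12 -0.84]
basket [ 489.51396813 -233.86800486] tool off 1.072414560242175 -1.8821113965438514 34 5
```

```bash
python3 -m inch '[{"dx":0.001,"dy":0,"dz":0.004,"twist":0,"gripper":-1},{"dx":0.001,"dy":0,"dz":0.008,"twist":0,"gripper":-1},{"dx":0.001,"dy":0,"dz":0.012,"twist":0,"gripper":-1},{"dx":0.001,"dy":0,"dz":0.015,"twist":0,"gripper":-1},{"dx":0.001,"dy":0,"dz":0.016,"twist":0,"gripper":-1}]'
python3 -m inch '[{"dx":0,"dy":0,"dz":0.002,"twist":0,"gripper":-1},{"dx":0,"dy":0,"dz":0.004,"twist":0,"gripper":-1},{"dx":0,"dy":0,"dz":0.005,"twist":0,"gripper":-1},{"dx":0,"dy":0,"dz":0.005,"twist":0,"gripper":-1}]'
```

```text
t: 10.02
tcp_pos: [490.9, -237.1, 253.3]
orientation: [0.0, 0.973, 0.233, -0.0]
ft_force: [-0.2, -1.2, -4.2]
width: 0.108
grip_force: 20.0
t: 10.35
tcp_pos: [491.0, -236.7, 248.7]
orientation: [0.0, 0.973, 0.233, -0.0]
ft_force: [-0.5, -0.3, -3.0]
width: 0.106
grip_force: 20.0
```

```bash
python3 -m inch '[{"dx":0,"dy":0,"dz":0.004,"twist":0,"gripper":-1},{"dx":0,"dy":0,"dz":0.008,"twist":0,"gripper":-1},{"dx":0,"dy":0,"dz":0.012,"twist":0,"gripper":-1},{"dx":0,"dy":0,"dz":0.016,"twist":0,"gripper":-1},{"dx":0,"dy":0,"dz":0.018,"twist":0,"gripper":-1}]'
python3 -m inch '[{"dx":0,"dy":0,"dz":0.004,"twist":0,"gripper":-1},{"dx":0,"dy":0,"dz":0.008,"twist":0,"gripper":-1},{"dx":0,"dy":0,"dz":0.012,"twist":0,"gripper":-1},{"dx":0,"dy":0,"dz":0.015,"twist":0,"gripper":-1},{"dx":0,"dy":0,"dz":0.016,"twist":0,"gripper":-1}]'
python3 -m inch '[{"dx":0,"dy":0,"dz":0.002,"twist":0,"gripper":-1},{"dx":0,"dy":0,"dz":0.004,"twist":0,"gripper":-1},{"dx":0,"dy":0,"dz":0.006,"twist":0,"gripper":-1},{"dx":0,"dy":0,"dz":0.008,"twist":0,"gripper":-1},{"dx":0,"dy":0,"dz":0.01,"twist":0,"gripper":-1}]'
```

```text
t: 10.77
tcp_pos: [490.5, -236.6, 229.6]
orientation: [-0.0, 0.973, 0.233, -0.001]
ft_force: [-1.3, -0.5, -4.6]
width: 0.105
grip_force: 20.0
t: 11.18
tcp_pos: [490.8, -236.7, 214.0]
orientation: [-0.0, 0.973, 0.233, -0.0]
ft_force: [-0.1, 0.2, -4.6]
width: 0.108
grip_force: 20.0
t: 11.6
tcp_pos: [491.1, -236.8, 204.6]
orientation: [0.0, 0.973, 0.233, -0.0]
ft_force: [-0.3, -0.1, -4.5]
width: 0.108
grip_force: 20.0
```

```bash
python3 -m inch '[{"dx":0,"dy":0,"dz":0.002,"twist":0,"gripper":-1},{"dx":0,"dy":0,"dz":0.004,"twist":0,"gripper":-1},{"dx":0,"dy":0,"dz":0.005,"twist":0,"gripper":-1},{"dx":0,"dy":0,"dz":0.006,"twist":0,"gripper":-1}]'
python3 -m inch '[{"dx":0,"dy":0,"dz":0.001,"twist":0,"gripper":-1},{"dx":0,"dy":0,"dz":0.002,"twist":0,"gripper":-1},{"dx":0,"dy":0,"dz":0.003,"twist":0,"gripper":-1},{"dx":0,"dy":0,"dz":0.003,"twist":0,"gripper":-1}]'
```

```text
t: 11.93
tcp_pos: [491.0, -236.8, 198.6]
orientation: [0.0, 0.973, 0.233, -0.0]
ft_force: [-0.0, -0.2, -3.5]
width: 0.106
grip_force: 20.0
t: 12.27
tcp_pos: [491.0, -236.8, 195.6]
orientation: [0.0, 0.973, 0.233, -0.0]
ft_force: [-0.2, -0.4, -4.2]
width: 0.107
grip_force: 20.0
```

```bash
python3 -m inch '[{"dx":0,"dy":0,"dz":0.001,"twist":0,"gripper":-1},{"dx":0,"dy":0,"dz":0.002,"twist":0,"gripper":-1},{"dx":0,"dy":0,"dz":0.002,"twist":0,"gripper":-1}]'
python3 -m inch '[{"dx":0,"dy":0,"dz":0.001,"twist":0,"gripper":-1},{"dx":0,"dy":0,"dz":0.002,"twist":0,"gripper":-1},{"dx":0,"dy":0,"dz":0.002,"twist":0,"gripper":-1}]'
```

```text
t: 12.52
tcp_pos: [491.0, -236.8, 193.6]
orientation: [0.0, 0.973, 0.233, -0.0]
ft_force: [0.7, -0.2, -4.8]
width: 0.107
grip_force: 20.0
t: 12.77
tcp_pos: [490.9, -236.8, 191.5]
orientation: [0.0, 0.973, 0.233, -0.0]
ft_force: [0.1, 0.9, -4.7]
width: 0.105
grip_force: 20.0
```

```bash
python3 -m inch '[{"dx":0,"dy":0,"dz":0.001,"twist":0,"gripper":-1},{"dx":0,"dy":0,"dz":0.002,"twist":0,"gripper":-1},{"dx":0,"dy":0,"dz":0.002,"twist":0,"gripper":-1}]'
python3 -m inch '[{"dx":0,"dy":0,"dz":0.001,"twist":0,"gripper":-1},{"dx":0,"dy":0,"dz":0.0015,"twist":0,"gripper":-1},{"dx":0,"dy":0,"dz":0.0015,"twist":0,"gripper":-1}]'
python3 -m inch '[{"dx":0,"dy":0,"dz":0.0005,"twist":0,"gripper":-1},{"dx":0,"dy":0,"dz":0.001,"twist":0,"gripper":-1},{"dx":0,"dy":0,"dz":0.001,"twist":0,"gripper":-1}]'
```

```text
t: 13.02
tcp_pos: [490.9, -236.8, 189.5]
orientation: [0.0, 0.973, 0.233, -0.0]
ft_force: [-0.5, -0.3, -4.0]
width: 0.105
grip_force: 20.0
t: 13.27
tcp_pos: [491.0, -236.8, 188.1]
orientation: [0.0, 0.973, 0.233, -0.0]
ft_force: [0.9, -0.2, -4.0]
width: 0.106
grip_force: 20.0
t: 13.52
tcp_pos: [491.1, -236.8, 187.2]
orientation: [0.0, 0.973, 0.233, -0.0]
ft_force: [-0.2, 0.3, -4.0]
width: 0.105
grip_force: 20.0
```

```bash
python3 -m inch '[{"dx":0,"dy":0,"dz":0.001,"twist":0,"gripper":-1},{"dx":0,"dy":0,"dz":0.001,"twist":0,"gripper":-1},{"dx":0,"dy":0,"dz":0.001,"twist":0,"gripper":-1}]'
python3 -m inch '[{"dx":0,"dy":0,"dz":0.001,"twist":0,"gripper":-1},{"dx":0,"dy":0,"dz":0.001,"twist":0,"gripper":-1},{"dx":0,"dy":0,"dz":0.001,"twist":0,"gripper":-1}]'
```

```text
t: 13.77
tcp_pos: [491.0, -236.8, 186.2]
orientation: [0.0, 0.973, 0.233, -0.0]
ft_force: [0.3, 0.0, -3.8]
width: 0.104
grip_force: 20.0
t: 14.02
tcp_pos: [491.0, -236.8, 185.2]
orientation: [0.0, 0.973, 0.233, -0.0]
ft_force: [0.0, -0.8, -4.4]
width: 0.107
grip_force: 20.0
```

```bash
python3 -m inch '[{"dx":0,"dy":0,"dz":0.001,"twist":0,"gripper":-1},{"dx":0,"dy":0,"dz":0.001,"twist":0,"gripper":-1},{"dx":0,"dy":0,"dz":0.001,"twist":0,"gripper":-1}]'
python3 -m inch '[{"dx":0,"dy":0,"dz":0.001,"twist":0,"gripper":-1},{"dx":0,"dy":0,"dz":0.001,"twist":0,"gripper":-1},{"dx":0,"dy":0,"dz":0.001,"twist":0,"gripper":-1}]'
python3 - <<'E'
from h import *
c=grab("wrist");np.savez("w7.npz",**c);cv2.imwrite("pics/w7.png",cv2.resize(c["im"][20:300,110:410,::-1],None,fx=2,fy=2,interpolation=cv2.INTER_CUBIC))
E
```

```text
t: 14.27
tcp_pos: [491.0, -237.0, 184.4]
orientation: [0.0, 0.973, 0.233, -0.0]
ft_force: [-0.4, -0.6, -0.7]
width: 0.106
grip_force: 20.0
t: 14.52
tcp_pos: [491.3, -237.6, 184.1]
orientation: [0.001, 0.973, 0.232, 0.0]
ft_force: [-4.0, -2.1, 5.6]
width: 0.112
grip_force: 20.0
```

View pics/w7.png

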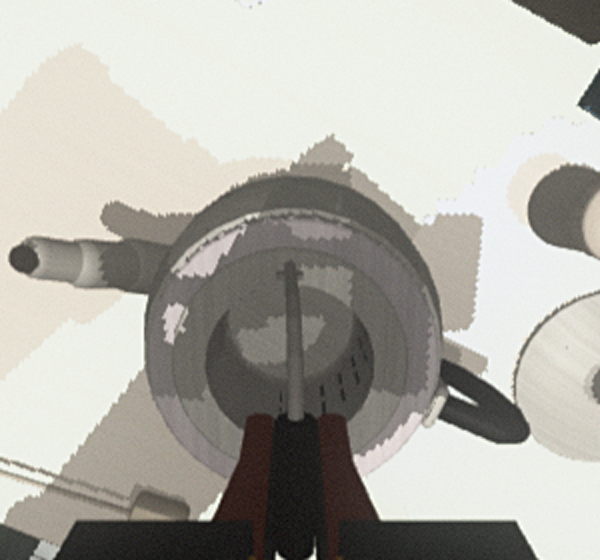

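The flange appears concentric and flush on the collar. The contact height of 184.4 mm less the 141 mm offset gives 43.4 mm, which is the seated value, whereas resting on its lugs would give 54 mm. I'll unload and let go.

```bash
python3 -m inch '[{"dx":0,"dy":0,"dz":-0.0012,"twist":0,"gripper":-1},{"dx":0,"dy":0,"dz":-0.0012,"twist":0,"gripper":-1},{"dx":0,"dy":0,"dz":-0.0012,"twist":0,"gripper":-0.5},{"dx":0,"dy":0,"dz":-0.0012,"twist":0,"gripper":-0.2},{"dx":0,"dy":0,"dz":-0.0012,"twist":0,"gripper":-0.2}]'
python3 -m inch '[{"dx":0,"dy":0,"dz":0,"twist":0,"gripper":-0.2},{"dx":0,"dy":0,"dz":-0.005,"twist":0,"gripper":-0.2},{"dx":0,"dy":0,"dz":-0.02,"twist":0,"gripper":-0.2},{"dx":0,"dy":0,"dz":-0.05,"twist":0,"gripper":-0.2},{"dx":0,"dy":0,"dz":-0.08,"twist":0,"gripper":-0.2}]'
python3 -m inch '[{"dx":0,"dy":0,"dz":-0.03,"twist":0,"gripper":-0.2},{"dx":0,"dy":0,"dz":-0.06,"twist":0,"gripper":-0.2},{"dx":0,"dy":0,"dz":-0.07,"twist":0,"gripper":-0.2},{"dx":0,"dy":0,"dz":-0.07,"twist":0,"gripper":-0.2},{"dx":0,"dy":0,"dz":-0.07,"twist":0,"gripper":-0.2}]'
python3 - <<'E'
from fl import *
s=env.observe();c=grab("wrist");np.savez("w8.npz",**c)
O=np.array([490,-236.5,116])
for z,rad,r0,r1 in((116,46,41,51),(112,57.5,53,62)): print(z,flange(c,O,z,0.47,rad=rad,r0=r0,r1=r1,span=100), flange(c,O,z+10,0.47,rad=rad,r0=r0,r1=r1,span=100))
E
```

```text
t: 14.98
tcp_pos: [491.5, -236.4, 184.5]
orientation: [0.0, 0.972, 0.233, 0.0]
ft_force: [0.0, 0.1, 0.2]
width: 0.291
grip_force: 0.0
t: 15.4
tcp_pos: [490.4, -236.4, 264.9]
orientation: [-0.001, 0.972, 0.233, -0.001]
ft_force: [1.3, 0.2, 0.0]
width: 0.402
grip_force: 0.0
t: 15.82
tcp_pos: [491.0, -236.7, 334.1]
orientation: [0.0, 0.973, 0.233, -0.0]
ft_force: [0.4, -0.6, -0.5]
width: 0.396
grip_force: 0.0
116 (array([ 489.92031469, -235.58678727]), 17, np.int64(10)) (array([ 491.20530476, -235.72943059]), 14, np.int64(9))
112 (array([ 493.07550024, -235.22519387]), 54, np.int64(30)) (array([ 493.33707379, -234.25341046]), 59, np.int64(37))
```

```bash
python3 -c "
from rig import env
print(env.hand_in())"
```

```text
the job is handed in; nothing more can be done
None
```

I raised the bail and lowered the basket into the pot with its lugs lined up to the slots, so it needed no turning on the collar. It settled at its seated height, I let go, and I handed the job in at about 16 s; no verdict came back.

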